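# Index the rotary fixture to the next notch

## Task

The flange on the rotary index fixture is to be presented for its next hole: pull the orange spring ring up until its pin is out of the first notch, swing the table counter-clockwise (seen from above), and let the pin drop fully home in the next notch, the first one in the brass sector, without running on past it. The brass sector is adjusted for every job, so feel for the notch, and be gentle with the pin: it bends if it is pushed or dragged against a notch side or the ring with more than 30 N. Let go of the ring at the end and leave the other things on the bench and on the fixture where they are.

Things in the scene. Friction and masses are not known exactly. Their poses are not given: they have to be found in the camera images.
- fixture: Round teal cast base of the rotary index fixture, 270 mm across, 25 mm high, fixed to the bench, with four bolted feet out to 170 mm from the axis. Origin: on the table's vertical turning axis, at bench level. Its -x axis points from the axis to the first notch, where the swing arm with the orange ring stands at the start.
- flange_top (a point): Top centre of the flange bolted on the steel turntable, on the turning axis, 101 mm above the bench. Flange: radius 50 mm up to 79 mm height, 27 mm above that. Turntable: 170 mm across, top 67 mm high, with two strap clamps (up to 98 mm high, within 80 mm of the axis) and one teal swing arm, 36 mm wide, top 72 mm high, reaching 130 mm out.
- turntable (a joint): Turn of the table with swing arm and ring, rad: 0 at the first notch, growing counter-clockwise seen from above; stops at -0.12 and 1.4. Turning takes 1 to 3 N at the ring; it stays where it is left.
- pullring (a joint): Lift of the spring ring and its pin, m: 0 fully down (pin seated 8 mm deep in a notch), about 0.008 with the pin's round nose resting on a ring segment between notches, clear of it above that; hard stop at 0.013. Spring and weight pull it down with about 5 N at 0, 8 N at 0.008, 10 N at the stop; let go, it springs down by itself.
- ring_center (a point): Centre of the orange pull ring: plain upright cylinder with black grooves, 30 mm across, 30 mm high, 110 mm from the turning axis on the end of the swing arm; 107 mm above the bench when seated. Under it a 26 mm collar (top 21 mm below this point), then the arm (35 mm below). It lifts straight up and swings with the arm. Its 10 mm index pin hangs directly below.
- lock_block: Fixed steel ring segment on the base, 95 to 125 mm from the axis, top 55 mm above the bench, running from -0.26 to 0.46 rad of table turn, with the first notch (12.5 mm wide, radial, cut through) at 0. Origin on the turning axis at bench level, axes as the fixture's.
- sector: Adjustable brass ring segment, 95 to 125 mm from the axis, top 54.5 mm high, continuing the steel one counter-clockwise without a gap. Two radial notches, 12.5 mm wide for the 10 mm pin: the next notch lies somewhere from 0.55 to 0.85 rad of table turn, set anew for every job; the one after it, 0.55 rad further, is not to be used. Origin on the turning axis; its axes are arbitrary.
- step_block: Loose small stepped steel clamp block, 36 x 18 x 24 mm, on the fixture's base; leave alone. Origin under its centre.
- flange_nut: Loose steel nut, 24 mm across, 16 mm high, on the fixture's base; leave alone. Origin under its centre.
- spare_flange: Loose second flange on the bench, 100 mm across, 34 mm high; leave alone. Origin under its centre.
- oil_bottle: Closed yellow bottle with red cap, 56 mm across, 160 mm high; leave alone. Origin under its centre.
- wrench: Loose steel wrench on the bench, 190 mm long along its x axis; leave alone.
- hammer: Loose brass-headed hammer on the bench, 270 mm long along its x axis; leave alone.
- nut_cup: Blue plastic cup, 80 mm across, 60 mm high; leave alone. Origin under its centre.

How it is judged:
By the outcome, as a careful person would: the job done as asked, in the order asked, and still so for the second after the job is handed in, with the robot touching nothing.
It also fails if it takes over 45 s, if anything falls off the work surface, if the arm or the gripper's body presses on something with over 40 N, if the wrist force passes 120 N, or if a joint passes its speed limit or range.

## Robot

A 6-joint arm with a two-finger parallel gripper is mounted at the origin on the work surface. World frame = base frame: x ahead of the robot, y to its left, z up, the work surface at z = 0. Lengths are in m, angles in rad, forces in N, time in s.
With the tool pointing down it reaches from about 0.325 to 0.85 m from the base axis. Payload 15.5 kg.
Tool frame: the origin (TCP) lies between the finger pads; the fingertips stand 17 mm ahead of it and the grasp point (between the pads) lies 2 mm behind it; z points along the fingers, x is the direction in which the jaws open and shut, and the axes are right-handed (so a half turn about z gives the same grasp; the last joint's range is limited). The gripper opens to 91 mm and grips with 3 to 60 N. Pads are 32 mm wide; open, the fingers measure 118 mm over their backs; the gripper's body (76 mm by 178 mm) begins 60 mm behind the grasp point.
Start: joints at [1.242, 0.494, 1.345, -0, 1.302, -0.096], TCP at [0.145, 0.608, 0.231] pointing down, gripper open.
Joint ranges: [-2.91, 2.91], [-0.82, 2.16], [0.22, 2.67], [-1.22, 4.37], [0.12, 2.79], [-3.08, 3.08]. Speed limits (rad/s): [1.89, 1.89, 2.57, 3.01, 3.01, 3.01].

## Interface

Orientations are given as a unit quaternion [w, x, y, z].
In Python, from bench import * gives the robot as it stands. The module is installed in compiled form; this text tells all that it offers.
- The arm moves only by the shell command python3 -m pendant 'ROWS' [FORCE]. ROWS is a JSON object of lists of equal length, an entry for each row: "rot": the turn, a rotation vector about the tool's x, y, z in degrees, a list of three; "travel": the shift along the tool's x, y, z in cm, a list of three; "fingers": the opening, from 0 (shut) to 1 (fully open). In form: {"rot": [[rx, ry, rz], ...], "travel": [[tx, ty, tz], ...], "fingers": [fingers, ...]}. A call has 1 to 8 rows; each row is the pose to reach, as a shift and turn from the pose commanded when the call began, along the tool's axes at that moment; what a row does not reach only later rows make up. A row lasts 1/8 s, in which the tool goes at most 62.5 mm and 10.7 degrees, less where a joint would pass 70% of its speed; a pose out of reach is approached as far as the arm can. A call with a gripper value outside its range is refused whole. The fingers move at their own pace and stop on an object; FORCE is the grip in N (left out, the last holds). Time passes only in rows, so rows that repeat a pose let the fingers close. It gives the time, the measured TCP pose, the force and the opening at its end, in the units of the state.
- read_state(): the state, without advancing time (a new reading comes with each control period).
- read_camera(name): name is "scene" or "side" or "wrist"; returns a dict with "img" (420x560x3 uint8, red, green, blue), "fx", "fy", "cx", "cy" (pixels), "R" (3x3) and "t" (3): a world point X has camera coordinates R X + t. Camera axes: x right, y down, z forward; pixel columns grow to the right and rows downward; lengths in m; the calibration is good to about 2 mm. The wrist camera is an equidistant fisheye: a pixel r from the principal point sees the ray r / f radians off the axis. A picture is of the moment at which its call begins. There is no depth.
- close_job(): hands the job in, once; it reports no verdict.
Trained networks look in a picture, given as the dict that the camera call returned (one of the last four; its "shot" number tells which), for a name from the list of things; names that differ only in an ending like _2 or _b are one class to them, and where a whole thing is asked for, a point or a joint stands for the part that bears it (a point fixed in the world has none). Each returns a list of dicts, best first, with "conf" (0 to 1); they miss things now and then, are a little off and sometimes report something else, mostly with a low value. They report only what shows in the picture. A call takes as long as a camera call.
- boxes_of(query, picture): "box" ([left, top, right, bottom] in pixels, round what is visible of it).
- mark_of(query, picture): "xy" ([column, row] in pixels: a listed point, or the origin of a listed thing).
The state is a dict: "clock": time; "q": joint angles; "joint_velocities": joint speeds; "tau": joint torques, N m; "eef_pos": TCP position; "orientation": TCP orientation; "contact_force": force on the tool from outside, world axes, zero at the start; "moment": the same for the moment, N m; "opening": opening from 0.0 (shut) to 1.0 (fully open).
Only numpy, scipy, OpenCV 4.12 (cv2) and the standard library are available. Lean on these libraries where they do the work, as an engineer would, in place of code of your own. Each camera call takes 0.05 s, during which the arm holds its last target. There are 200 camera calls.

## Working session

There is one attempt and no reset: what is moved stays moved. The work goes in short steps, Python scripts to look and compute and a shell command to move; the robot and the scene stay as the last step left them, time stands still between calls to the robot, and variables do not carry over. Pictures are saved under pics/ and viewed, about 8 in all and at most 12, crops included, and the job is handed in when it is done.

```bash
mkdir -p pics
cat > h.py <<'E'
from bench import *
import numpy as np, cv2
def ray(p,uv):
    if p.get('fish'):
        d=np.array([(uv[0]-p['cx'])/p['fx'],(uv[1]-p['cy'])/p['fy']]);r=np.hypot(*d)
        v=np.array([*(d/max(r,1e-9)*np.sin(r)),np.cos(r)])
    else: v=np.array([(uv[0]-p['cx'])/p['fx'],(uv[1]-p['cy'])/p['fy'],1.])
    R=np.array(p['R']);t=np.array(p['t']);return -R.T@t,R.T@v
def at_z(p,uv,z):
    o,d=ray(p,uv);return o+d*(z-o[2])/d[2]
def cam(n):
    p=read_camera(n);p['fish']=(n=='wrist');return p
def save(p,f,box=None,s=1):
    im=p['img'][...,::-1]
    if box:im=im[box[1]:box[3],box[0]:box[2]]
    cv2.imwrite('pics/'+f,cv2.resize(im,None,fx=s,fy=s))
E
python3 - <<'E'
from h import *
s=read_state();print({k:np.round(v,3).tolist() for k,v in s.items()})
for n in('scene','side','wrist'):
    p=cam(n);save(p,n+'0.png');print(n,'cam at',np.round(ray(p,(p['cx'],p['cy']))[0],3))
    for q,z in(('flange_top',.101),('ring_center',.107),('fixture',0)):
        for m in mark_of(q,p)[:2]:print(q,m['conf'],np.round(m['xy'],1),np.round(at_z(p,m['xy'],z),4))
E
```

```text
{'clock': 0.0, 'q': [1.242, 0.494, 1.346, 0.0, 1.302, -0.095], 'joint_velocities': [0.001, 0.0, -0.001, -0.0, -0.0, 0.001], 'tau': [-0.001, -87.884, -38.185, 0.071, 0.053, -0.0], 'eef_pos': [0.145, 0.608, 0.23], 'orientation': [0.0, 0.785, 0.62, -0.001], 'contact_force': [0.213, 0.115, -0.694], 'moment': [0.009, 0.008, -0.028], 'opening': 0.998}
scene cam at [1.081 0.677 0.814]
flange_top 0.94 [247.1 227.1] [0.6566 0.0263 0.101 ]
fixture 0.74 [251.3 259.4] [0.6559 0.0335 0.    ]
fixture 0.51 [384.  370.4] [0.6314 0.4299 0.    ]
side cam at [ 0.472 -0.881  1.069]
flange_top 0.66 [323.8 191.8] [0.6546 0.0293 0.101 ]
ring_center 0.49 [281.2 193.4] [0.5382 0.0221 0.107 ]
fixture 0.78 [320.9 212.8] [0.656  0.0414 0.    ]
fixture 0.24 [227.9 325.1] [ 0.3945 -0.3052  0.    ]
wrist cam at [0.077 0.624 0.383]
```

View pics/scene0.png

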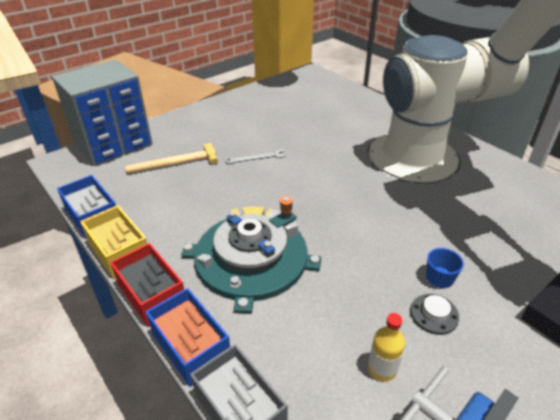

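View pics/side0.png

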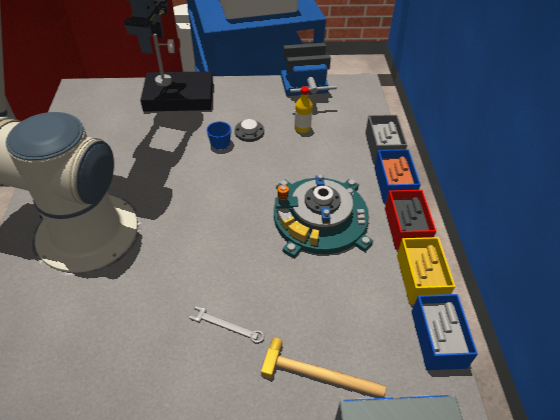

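The fixture axis is near (0.656, 0.028). The ring is on the robot's side, at about (286,206) in scene and (283,191) in side. The brass sector is on the -y side. Next I'll localise the ring by colour.

Run:
```python
from h import *
L=[]
for n,b in(('scene',(270,190,300,225)),('side',(270,178,296,208))):
    p=cam(n);im=p['img'][b[1]:b[3],b[0]:b[2]].astype(int)
    m=((im[...,0]>140)&(im[...,0]-im[...,2]>90)&(im[...,0]-im[...,1]>50)).astype(np.uint8)
    k,l,st,c=cv2.connectedComponentsWithStats(m);i=1+st[1:,4].argmax()
    bx=st[i];uv=(b[0]+bx[0]+bx[2]/2-.5,b[1]+bx[1]+bx[3]/2-.5);print(n,bx,uv,at_z(p,uv,.107))
    L.append(ray(p,uv))
A=sum(np.eye(3)-np.outer(d,d)/(d@d) for o,d in L);B=sum((np.eye(3)-np.outer(d,d)/(d@d))@o for o,d in L)
print(np.linalg.solve(A,B))
```

```text
scene [10  7 12  8 62] (np.float64(285.5), np.float64(200.5)) [0.53305711 0.01405635 0.107     ]
side [ 7  7 12  8 55] (np.float64(282.5), np.float64(188.5)) [0.54275837 0.04014037 0.107     ]
[0.54250397 0.02671136 0.12041223]
```

```bash
python3 -m pendant '{"rot":[[0,0,-1],[0,0,-2],[0,0,-3],[0,0,-4],[0,0,-5],[0,0,-6],[0,0,-7],[0,0,-7]],"travel":[[-3.4,3.7,0],[-6.8,7.5,0],[-10.1,11.2,0],[-13.5,15,0],[-16.9,18.7,0],[-20.2,22.5,0],[-23.6,26.2,0],[-27,29.9,0]],"fingers":[1,1,1,1,1,1,1,1]}'
python3 -c "
from h import *
s=read_state();print(s['eef_pos'],s['orientation'],s['q'])"
```

```text
clock: 1.7
eef_pos: [0.3739, 0.2747, 0.2311]
orientation: [0.0, 0.745, 0.667, 0.0]
contact_force: [0.8, 1.4, 1.3]
opening: 1.0
[0.37393535 0.27470834 0.23113319] [7.36026741e-05 7.45322670e-01 6.66703851e-01 2.95991086e-04] [ 5.04801944e-01  2.67704136e-01  1.72623597e+00 -1.25442906e-05
  1.14704264e+00 -9.54748075e-01]
```

```bash
python3 -m pendant '{"rot":[[0,0,-1],[0,0,-2],[0,0,-3],[0,0,-4],[0,0,-5],[0,0,-6.4],[0,0,-6.4],[0,0,-6.4]],"travel":[[-4,3.5,0],[-8,7,0],[-12,10.4,0],[-16,13.9,0],[-20,17.3,0],[-22.75,19.75,0],[-22.75,19.75,0],[-22.75,19.75,1.5]],"fingers":[1,1,1,1,1,1,1,1]}'
python3 - <<'E'
from h import *
s=read_state();print(s['eef_pos'],s['orientation'],s['q'])
p=cam('wrist');save(p,'w1.png',None,1.4);print(ray(p,(p['cx'],p['cy'])),p['fx'])
for q,z in(('flange_top',.101),('ring_center',.107),('fixture',0)):
    for m in mark_of(q,p)[:2]:print(q,m['conf'],np.round(m['xy'],1),np.round(at_z(p,m['xy'],z),4))
for m in boxes_of('sector',p)[:2]+boxes_of('lock_block',p)[:2]:print(m)
E
```

```text
clock: 2.7
eef_pos: [0.5442, 0.0283, 0.2161]
orientation: [0.001, 0.707, 0.707, 0.001]
contact_force: [-0.7, -1.2, 0.9]
opening: 1.002
[0.54420719 0.02832995 0.21606125] [5.30290574e-04 7.07251014e-01 7.06962058e-01 6.09377941e-04] [-5.77044993e-02  3.96623572e-01  1.56467734e+00  2.21062858e-04
  1.17868911e+00 -1.62817649e+00]
(array([0.47392942, 0.02796896, 0.36843455]), array([ 0.25145355, -0.0014745 , -0.96786824])) 325.19226210127806
flange_top 0.56 [273.6 316.3] [0.652  0.0274 0.101 ]
ring_center 0.81 [273.8 207.6] [0.5416 0.0277 0.107 ]
ring_center 0.52 [271.7 271.3] [0.5999 0.0258 0.107 ]
fixture 0.61 [272. 271.] [0.651  0.0253 0.    ]
{'box': [185.1, 182.7, 247.3, 259.2], 'conf': 0.82}
{'box': [256.2, 187.3, 295.8, 232.4], 'conf': 0.61}
{'box': [220.7, 174.8, 307.5, 219.4], 'conf': 0.97}
```

View pics/w1.png

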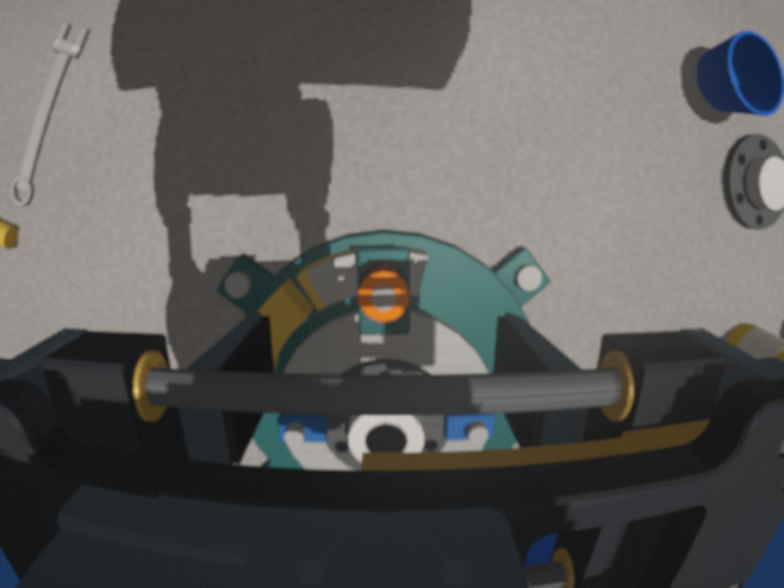

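The ring is at (384,296) in the enlarged picture and the flange hub at (386,438). The brass starts near (318,282), with a dark notch line near (305,295). I'll unwrap that annulus to read the notch angle.

Run:
```python
from h import *
p=cam('wrist');R=np.array(p['R']);t=np.array(p['t'])
C=np.array([.653,.0275])
a=np.linspace(-.3,1.3,800);r=np.linspace(.135,.085,250)
A,Q=np.meshgrid(a,r)
X=np.stack([C[0]-Q*np.cos(A),C[1]-Q*np.sin(A),0*A+.0545],-1)@R.T+t
th=np.arctan2(np.hypot(X[...,0],X[...,1]),X[...,2]);ph=np.hypot(X[...,0],X[...,1])
u=p['cx']+p['fx']*th*X[...,0]/ph;v=p['cy']+p['fy']*th*X[...,1]/ph
im=cv2.remap(p['img'],u.astype(np.float32),v.astype(np.float32),cv2.INTER_LINEAR)[...,::-1]
im=(255*(im/255.)**.6).astype(np.uint8)
for x in np.arange(-.2,1.3,.1):cv2.putText(im,'%.1f'%x,(int((x+.3)*500),12),0,.4,(255,255,255));cv2.line(im,(int((x+.3)*500),14),(int((x+.3)*500),24),(255,255,255))
cv2.imwrite('pics/unw.png',im)
```

```text
(no output)
```

View pics/unw.png

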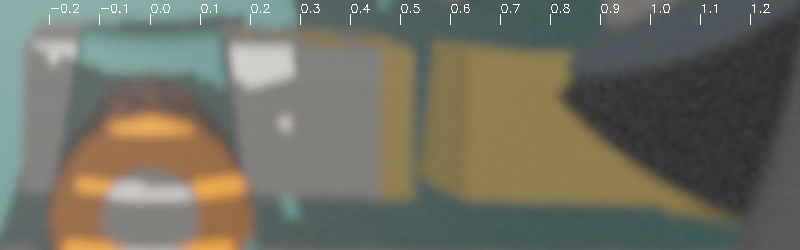

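First brass notch reads at about 0.53 to 0.635 rad, so its centre is about 0.58. The steel ends at 0.46 as specified, which confirms the geometry. Descending onto the ring with the jaws tangential.

```bash
python3 -m pendant '{"rot":[[0,0,0],[0,0,0],[0,0,0],[0,0,0],[0,0,0],[0,0,0],[0,0,0],[0,0,0]],"travel":[[-0.1,-0.2,4],[-0.1,-0.2,8],[-0.1,-0.2,10],[-0.1,-0.2,10.9],[-0.1,-0.2,10.9],[-0.1,-0.2,10.9],[-0.1,-0.2,10.9],[-0.1,-0.2,10.9]],"fingers":[0.6,0.6,0.6,0.6,0.6,0.6,0.45,0.45]}' 8
python3 - <<'E'
from h import *
p=cam('wrist');save(p,'w2.png',(120,120,440,360),2.4)
for m in mark_of('ring_center',p)[:2]:print(m,at_z(p,m['xy'],.107))
print(read_state()['contact_force'],read_state()['eef_pos'])
E
```

```text
clock: 4.05
eef_pos: [0.5423, 0.027, 0.1074]
orientation: [0.0, 0.707, 0.707, 0.0]
contact_force: [-0.2, -0.4, -0.6]
opening: 0.452
{'xy': [278.2, 262.4], 'conf': 0.64} [0.54054941 0.02870499 0.107     ]
[ 0.10397892 -0.34627071 -0.39110881] [0.54214499 0.02696666 0.10715304]
```

View pics/w2.png

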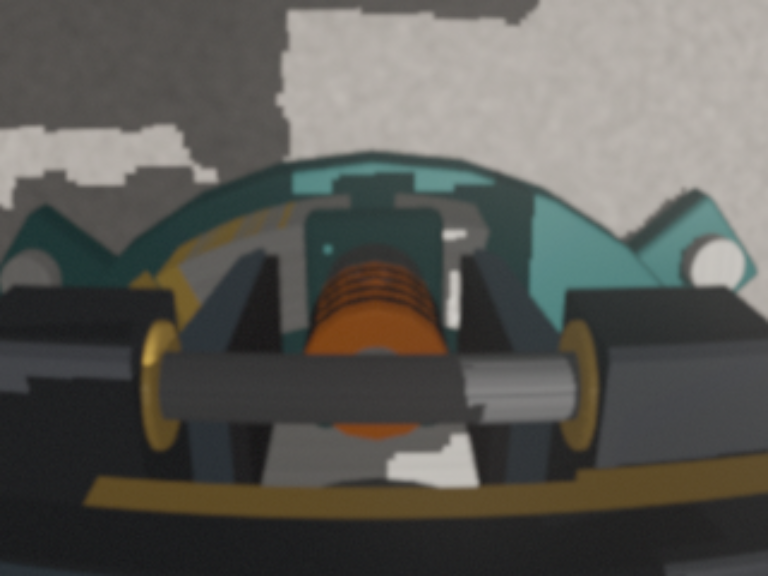

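The ring sits between the open jaws: its edges are at columns 307 and 445, the jaws at about 280 and 462. It is centred within about 1 mm, so I'll close gently.

```bash
python3 -m pendant '{"rot":[[0,0,0],[0,0,0],[0,0,0],[0,0,0]],"travel":[[0.05,0,0],[0.05,0,0],[0.05,0,0],[0.05,0,0]],"fingers":[0.36,0.3,0.3,0.3]}' 6
```

```text
clock: 4.65
eef_pos: [0.542, 0.0275, 0.1069]
orientation: [-0.0, 0.707, 0.707, 0.0]
contact_force: [-0.4, 1.2, 0.3]
opening: 0.325
```

```bash
python3 -m pendant '{"rot":[[0,0,0],[0,0,0],[0,0,0],[0,0,0],[0,0,0],[0,0,0],[0,0,0],[0,0,0]],"travel":[[0,0,0],[0,0,0],[0,0,-0.2],[0,0,-0.4],[0,0,-0.6],[0,0,-0.8],[0,0,-1.05],[0,0,-1.05]],"fingers":[0.2,0.2,0.2,0.2,0.2,0.2,0.2,0.2]}' 30
```

```text
clock: 5.65
eef_pos: [0.542, 0.0275, 0.1175]
orientation: [-0.0, 0.707, 0.707, -0.0]
contact_force: [1.2, 1.1, -8.9]
opening: 0.318
```

Lift force 8.9 N is consistent with about 10.5 mm. Swinging to 33° (0.576 rad) on an arc of radius 110 mm.

```bash
python3 -m pendant '{"rot":[[0,0,-5],[0,0,-10],[0,0,-15],[0,0,-20],[0,0,-25],[0,0,-30],[0,0,-33],[0,0,-33]],"travel":[[-0.96,0.04,0],[-1.91,0.17,0],[-2.85,0.38,0],[-3.76,0.66,0],[-4.65,1.03,0],[-5.5,1.47,0],[-5.99,1.78,0],[-5.99,1.78,0]],"fingers":[0.2,0.2,0.2,0.2,0.2,0.2,0.2,0.2]}'
python3 - <<'E'
from h import *
s=read_state();print(s['contact_force'],s['eef_pos'],s['moment'])
p=cam('wrist');save(p,'w3.png',(120,120,440,360),2.4)
E
```

```text
clock: 6.65
eef_pos: [0.5611, -0.0325, 0.1176]
orientation: [0.001, 0.477, 0.879, 0.001]
contact_force: [8.2, 5.4, -9.2]
opening: 0.322
[ 8.1628145   5.35248412 -9.1720806 ] [ 0.56111585 -0.03247047  0.11762137] [ 1.03595841 -1.25342616  0.10758358]
```

View pics/w3.png

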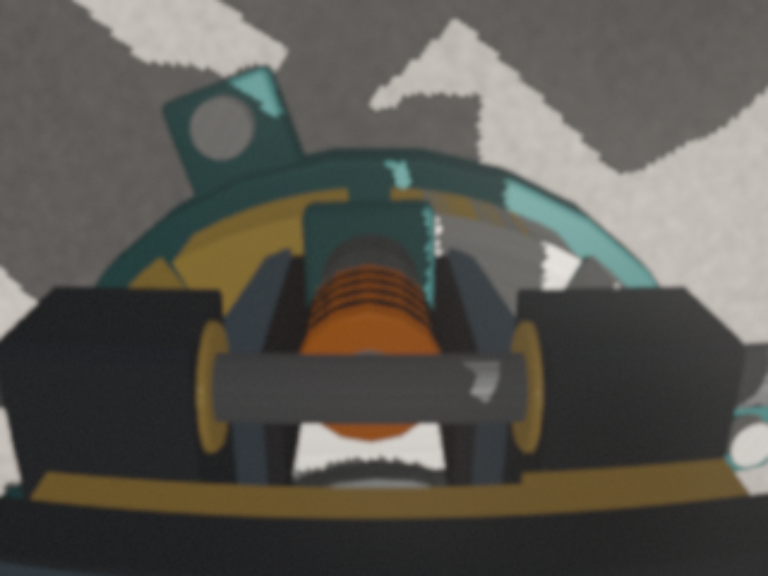

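The notch gap in the brass rim, columns 349 to 392, is centred under the arm (305 to 435), so alignment is good. The arm is pulling about 10 N radially outward, so I'll ease inward 1 mm.

```bash
python3 -m pendant '{"rot":[[0,0,0],[0,0,0],[0,0,0]],"travel":[[0,0.05,0],[0,0.1,0],[0,0.1,0]],"fingers":[0.2,0.2,0.2]}'
```

```text
clock: 7.08
eef_pos: [0.5609, -0.0319, 0.1174]
orientation: [0.0, 0.477, 0.879, 0.0]
contact_force: [3.9, 0.7, -8.8]
opening: 0.321
```

```bash
python3 -m pendant '{"rot":[[0,0,0],[0,0,0],[0,0,0],[0,0,0]],"travel":[[0,0,0],[0,0,0],[0,0,0],[0,0,0]],"fingers":[0.36,0.4,0.4,0.4]}'
python3 - <<'E'
from h import *
p=cam('wrist');save(p,'w4.png',(120,120,440,360),2.4)
E
```

```text
clock: 7.58
eef_pos: [0.5607, -0.0319, 0.1175]
orientation: [0.0, 0.477, 0.879, -0.0]
contact_force: [-0.4, 0.8, -0.2]
opening: 0.401
```

View pics/w4.png

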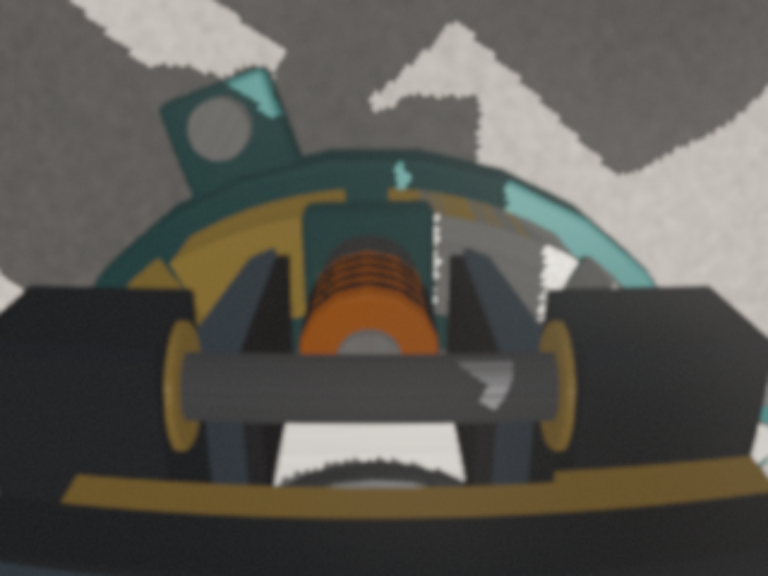

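The ring dropped: the disc on its top moved from row 350 to 330, about the 21 px predicted for a full drop (about 6 px if it were resting on the brass). To confirm, I'll lower the open gripper to the seated grasp height and compare with the earlier seated view.

```bash
python3 -m pendant '{"rot":[[0,0,0],[0,0,0],[0,0,0]],"travel":[[0,0,0.5],[0,0,1.04],[0,0,1.04]],"fingers":[0.45,0.45,0.45]}'
python3 - <<'E'
from h import *
p=cam('wrist');save(p,'w5.png',(120,120,440,360),2.4);print(read_state()['eef_pos'])
g=lambda f:cv2.imread('pics/'+f)[230:352,310:440]
for f in('w3.png','w2.png','w5.png','w4.png'):
    I=cv2.imread('pics/'+f);T=g(f)[40:118,10:120]  # ring patch
    o=[]
    for h in('w2.png','w5.png'):
        J=cv2.imread('pics/'+h)[200:352,290:460];r=cv2.matchTemplate(J,T,cv2.TM_CCOEFF_NORMED);_,v,_,l=cv2.minMaxLoc(r);o.append((h,round(v,3),l[0]-30,l[1]-70))
    print(f,o)
for f in('w2.png','w5.png','w4.png'):
    c=cv2.imread('pics/'+f)[225:352:3,372].astype(int);print(f,(c[:,2]-c[:,0]).tolist())
E
```

```text
clock: 8.0
eef_pos: [0.5603, -0.0318, 0.1064]
orientation: [-0.001, 0.477, 0.879, -0.0]
contact_force: [-0.3, 0.6, -0.3]
opening: 0.451
[ 0.56047462 -0.03183347  0.10666955]
w3.png [('w2.png', 0.948, 6, -3), ('w5.png', 0.957, -2, 2)]
w2.png [('w2.png', 1.0, 0, 0), ('w5.png', 0.972, -8, 4)]
w5.png [('w2.png', 0.985, 8, -5), ('w5.png', 1.0, 0, 0)]
w4.png [('w2.png', 0.704, 7, 4), ('w5.png', 0.577, -1, 4)]
w2.png [-15, -16, -16, -15, -15, -14, -8, 0, 1, 0, 0, 4, 28, 52, 46, 50, 56, 45, 58, 75, 59, 49, 68, 63, 43, 59, 82, 88, 95, 98, 100, 103, 102, 102, 102, 103, 103, 103, 102, 100, 77, 35, 7]
w5.png [-18, -18, -19, -18, -18, -19, -18, -13, -4, 2, 2, 3, 3, 12, 39, 57, 51, 63, 71, 50, 58, 74, 52, 51, 77, 67, 40, 65, 91, 98, 103, 110, 111, 110, 113, 111, 112, 113, 110, 110, 109, 107, 83]
w4.png [-18, -18, -18, -10, -2, 1, 1, 4, 19, 47, 53, 51, 60, 51, 62, 69, 54, 64, 74, 52, 61, 89, 99, 104, 110, 112, 112, 112, 112, 112, 111, 113, 112, 111, 88, 39, 10, 7, 6, 7, 8, 6, 6]
```

View pics/w5.png

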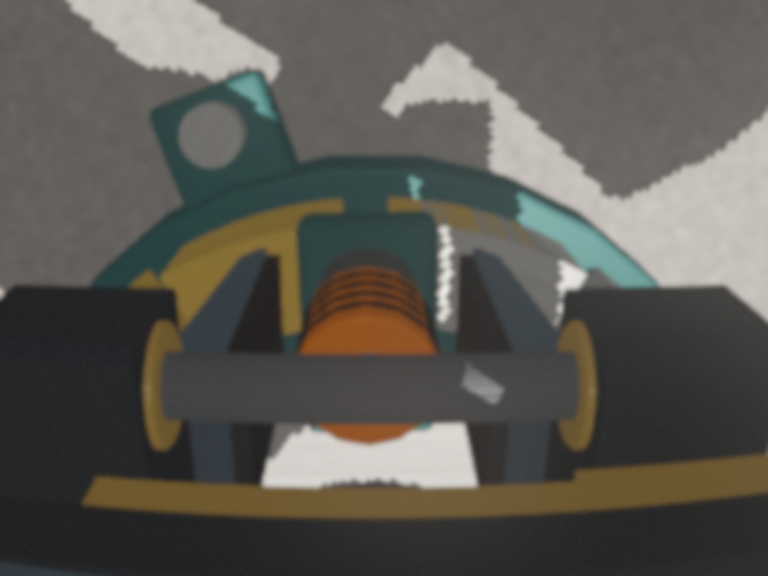

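The view matches the seated reference to within about 1 to 2 mm, so I'll settle it by feel. I'll grip lightly and nudge about 2 mm each way tangentially. A seated pin stops the table, a free one lets it turn at 1–3 N.

```bash
python3 -m pendant '{"rot":[[0,0,0],[0,0,0],[0,0,0],[0,0,0],[0,0,0]],"travel":[[0,0,0],[0,0,0],[0,0,0],[-0.1,0,0],[-0.1,0,0]],"fingers":[0.36,0.28,0.28,0.28,0.28]}' 6
python3 -c "
from h import *
s=read_state();d=np.array([.545,-.839,0]);print('tangential',s['contact_force']@d,s['eef_pos']@d)"
python3 -m pendant '{"rot":[[0,0,0],[0,0,0]],"travel":[[-0.1,0,0],[-0.1,0,0]],"fingers":[0.28,0.28]}' 6
python3 -c "
from h import *
s=read_state();d=np.array([.545,-.839,0]);print('tangential',s['contact_force']@d,s['eef_pos']@d)"
```

```text
clock: 8.68
eef_pos: [0.5612, -0.0327, 0.1071]
orientation: [-0.0, 0.477, 0.879, 0.0]
contact_force: [-0.4, 1.6, 1.9]
opening: 0.326
tangential -1.520792867154409 0.3332667154208667
clock: 8.93
eef_pos: [0.5617, -0.0336, 0.1071]
orientation: [-0.0, 0.477, 0.879, -0.0]
contact_force: [-2.3, 1.5, 3.3]
opening: 0.326
tangential -2.520083243451973 0.3343170004069898
```

```bash
python3 -m pendant '{"rot":[[0,0,0],[0,0,0]],"travel":[[-0.05,0,0],[-0.05,0,0]],"fingers":[0.28,0.28]}' 6
python3 -c "
from h import *
s=read_state();d=np.array([.545,-.839,0]);print('tangential',s['contact_force']@d,s['eef_pos']@d)"
python3 -m pendant '{"rot":[[0,0,0],[0,0,0]],"travel":[[0.15,0,0],[0.25,0,0]],"fingers":[0.28,0.28]}' 6
python3 -c "
from h import *
s=read_state();d=np.array([.545,-.839,0]);print('tangential',s['contact_force']@d,s['eef_pos']@d)"
```

```text
clock: 9.18
eef_pos: [0.5618, -0.0338, 0.107]
orientation: [-0.0, 0.477, 0.879, 0.0]
contact_force: [-3.3, 3.4, 4.5]
opening: 0.326
tangential -4.635634237853486 0.3345232489787105
clock: 9.43
eef_pos: [0.5608, -0.0322, 0.107]
orientation: [0.0, 0.477, 0.879, -0.0]
contact_force: [0.1, -3.0, 1.9]
opening: 0.327
tangential 2.5942964932283195 0.33265065363585894
```

```bash
for i in 1; do python3 -m pendant '{"rot":[[0,0,0],[0,0,0]],"travel":[[0.07,0,0],[0.07,0,0]],"fingers":[0.28,0.28]}' 6; done
python3 -c "
from h import *
s=read_state();d=np.array([.545,-.839,0]);print('tangential',s['contact_force']@d,s['eef_pos']@d)"
python3 -m pendant '{"rot":[[0,0,0],[0,0,0]],"travel":[[0.07,0,0],[0.07,0,0]],"fingers":[0.28,0.28]}' 6
python3 -c "
from h import *
s=read_state();d=np.array([.545,-.839,0]);print('tangential',s['contact_force']@d,s['eef_pos']@d)"
```

```text
clock: 9.68
eef_pos: [0.5604, -0.0314, 0.107]
orientation: [0.0, 0.477, 0.879, -0.0]
contact_force: [-0.4, -3.7, 2.3]
opening: 0.327
tangential 2.905781031435559 0.3317425267701174
clock: 9.93
eef_pos: [0.5602, -0.0311, 0.107]
orientation: [0.0, 0.477, 0.879, -0.0]
contact_force: [-0.3, -7.1, 0.8]
opening: 0.325
tangential 5.77626291958741 0.3313740919832026
```

Hard walls were felt at both ends (+5.8 N and -4.6 N, rising at about 9 N/mm), with 2.5 to 3 mm of play between them. That matches the pin in its notch (12.5 − 10 mm). Now I'll centre, release and retreat upward.

```bash
python3 -m pendant '{"rot":[[0,0,0],[0,0,0],[0,0,0],[0,0,0],[0,0,0],[0,0,0],[0,0,0],[0,0,0]],"travel":[[-0.1,0,0],[-0.2,0,0],[-0.2,0,0],[-0.2,0,0],[-0.2,0,0],[-0.2,0,-3],[-0.2,0,-7],[-0.2,0,-10]],"fingers":[0.28,0.28,0.45,0.6,0.6,0.6,0.6,0.6]}' 6
python3 -m pendant '{"rot":[[0,0,0],[0,0,0]],"travel":[[0,0,-2],[0,0,-2]],"fingers":[0.6,0.6]}'
python3 - <<'E'
from h import *
C=np.array([.653,.0275])
p=cam('wrist');save(p,'w6.png',None,1.2)
for m in mark_of('ring_center',p)[:2]:
    for z in(.107,.1145):
        x=at_z(p,m['xy'],z);print(m['conf'],x,np.hypot(*(x[:2]-C)),np.arctan2(C[1]-x[1],C[0]-x[0]))
E
```

```text
clock: 10.92
eef_pos: [0.5612, -0.0324, 0.2086]
orientation: [0.0, 0.477, 0.879, 0.0]
contact_force: [1.0, -0.4, -0.0]
opening: 0.601
clock: 11.18
eef_pos: [0.5617, -0.0324, 0.2282]
orientation: [0.001, 0.477, 0.879, 0.0]
contact_force: [-0.4, 0.5, -0.7]
opening: 0.604
0.65 [ 0.55750048 -0.03140854  0.107     ] 0.11220683603086344 0.5527145945713008
0.65 [ 0.5559967  -0.03249588  0.1145    ] 0.11405764302961188 0.5539065645713102
```

View pics/w6.png

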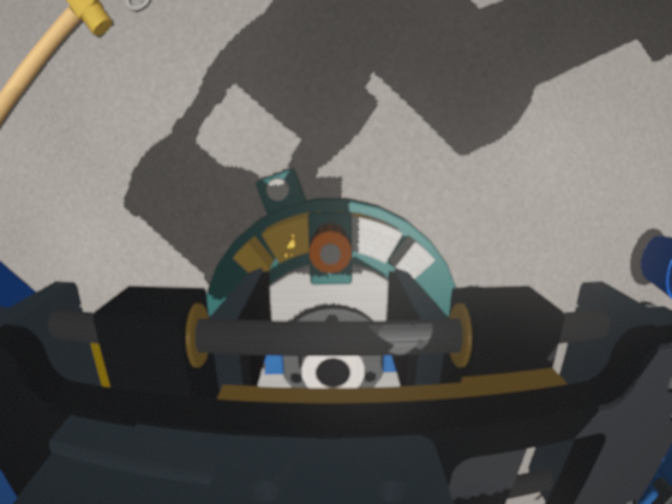

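The arm now stands at the first brass notch (330,250). The second brass notch shows empty at (262,252), and the gripper is clear. Handing in.

```bash
python3 -c "
from bench import *
print(close_job())"
```

```text
the job is handed in; nothing more can be done
None
```

The flange is presented for its next hole: the pin is home in the first brass notch, at about 0.57 rad of table turn. The ring is released and the job is handed in at about 11 s. The job reported no verdict.

I gripped the ring, lifted it 10.5 mm (8.9 N), swung the table counter-clockwise and opened the jaws so the pin dropped in by itself.

**Seating checks:**
- **By feel:** nudging the ring lightly each way, I met firm stops on both sides with 2.5–3 mm of play, matching the 10 mm pin in its 12.5 mm notch. The forces read there were at most about 7 N.
- **By camera:** the ring's drop matched full seating. The comparison with the earlier seated view differed by 2–5 px, which leaves about 1–2 mm of doubt about height, so the feel test is the stronger evidence.
- **Table angle:** the last ring detection put it at 0.55 rad, a little below my 0.58 rad estimate of the notch and the arm's own position.

**Largest side force:** during the swing the arm pulled up to about 10 N radially on the lifted ring. I eased this off before releasing.

**Other objects:** the loose things were never approached. The last picture shows the gripper clear of the ring, but I did not re-measure each object's position.

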